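# Flag the batch and check the warmer lid with the contact probe

## Robot

A 6-joint arm with a two-finger parallel gripper is mounted at the origin on the work surface. World frame = base frame: x ahead of the robot, y to its left, z up, the work surface at z = 0. Lengths are in m, angles in rad, forces in N, time in s.
With the tool pointing down it reaches from about 0.425 to 0.95 m from the base axis. Payload 3.5 kg.
Tool frame: the origin (TCP) lies midway between the tips of the shut fingers; the grasp point (between the pads) lies 19 mm behind it; z points along the fingers, y is the line along which they close (so a half turn about z gives the same grasp; the last joint's range is limited). The gripper opens to 85 mm and grips with 20 to 120 N. Pads are 22 mm wide; open, the fingers measure 114 mm over their backs; the gripper's body (76 mm by 85 mm) begins 54 mm behind the grasp point. The pads swing forward as they close: fully open they stand 13 mm farther back than shut.
Start: joints at [-1.275, 0.286, 1.577, -0, 1.279, -0.15], TCP at [0.291, -0.609, 0.231] pointing down, gripper open.
Joint ranges: [-2.77, 2.77], [-0.9, 2.22], [0.21, 2.48], [-1.53, 4.67], [0.24, 2.81], [-2.84, 2.84]. Speed limits (rad/s): [2.79, 2.79, 3.14, 3.14, 3.14, 3.14].

## Interface

Orientations are given as a unit quaternion [x, y, z, w].
In Python, from plant import get_state, read_camera, ctrl gives the robot as it stands.
- The arm moves only by the shell command python3 -m crank 'ROWS' [FORCE]. ROWS is JSON, a list of rows, each a list of 3 entries, a list of its own where there are three numbers: the shift along the tool's x, y, z in mm, then the turn about the tool's z in degrees, then the closure in counts, from 0 (fully open) to 255 (shut). In form: [[[tx, ty, tz], yaw, claw], ...]. A call has 1 to 10 rows; each row is the pose to reach, as a shift and turn from the pose commanded when the call began, along the tool's axes at that moment; what a row does not reach only later rows make up. A row lasts 1/10 s, in which the tool goes at most 50 mm and 8.59 degrees, less where a joint would pass 70% of its speed; a pose out of reach is approached as far as the arm can. A call with a gripper value outside its range is refused whole. The fingers move at their own pace and stop on an object; FORCE is the grip in N (left out, the last holds). Time passes only in rows, so rows that repeat a pose let the fingers close. It gives the time, the measured TCP pose, the force, the opening and the grip force at its end, in the units of the state.
- get_state(): the state, without advancing time (a new reading comes with each control period).
- read_camera(name): name is "side" or "top" or "wrist"; returns a dict with "frame" (420x560x3 uint8, blue, green, red), "range_z" (420x560 float32, m along the optical axis (not along the pixel's ray), 0 where there is no reading), "vfov" (degrees; the focal length in pixels is half the picture's height over the tangent of half this angle, whatever the lens; pixels are square), "cx", "cy" (the principal point, pixels), "origin" and "orientation" of the camera in the world. Camera axes: x right, y down, z forward; pixel columns grow to the right and rows downward; lengths in m; the calibration is good to about 2 mm. The wrist camera is an equidistant fisheye: a pixel r from the principal point sees the ray r / f radians off the axis. A picture is of the moment at which its call begins.
- ctrl.sign_off(): hands the job in; it is judged then, once.
The state is a dict: "time": time; "qpos": joint angles; "dq": joint speeds; "joint_efforts": joint torques, N m; "eef_pos": TCP position; "tcp_rot": TCP orientation; "contact_force": force on the tool from outside, world axes, zero at the start; "wrist_torque": the same for the moment, N m; "opening": opening from 0.0 (shut) to 1.0 (fully open); "finger_force": force on a finger pad.
Only numpy, scipy, OpenCV 4.12 (cv2) and the standard library are available. Lean on these libraries where they do the work, as an engineer would, in place of code of your own. Each camera call takes 0.05 s, during which the arm holds its last target. There are 200 camera calls.

## Task

Flag the batch first: hang the red tag by its hole on the upright post so that it lies flat on the post's base, and let go of it. Then take the yellow probe out of its holder and hold its copper tip in the middle of the blue disc on the warmer's sloping lid, square to the lid, pressing gently so that the spring tip is pushed about half way in. Finish while still holding the probe like that, and leave the meal packs, jug, bottle and turner where they are.

Things in the scene. Friction and masses are not known exactly. Their poses are not given: they have to be found in the camera images.
- tag: loose red plastic tag, 60 g nominal: plate 110 x 46 x 5 mm lying flat, with an upright grip rib on its top. Origin under the plate's centre, z up, x along the plate towards the hole end. The rib is centred 30 mm from the origin towards -x; it is 40 mm long (x), 12 mm thick (y) and its top is 39 mm above the underside
- tag_hole (a point): centre of the tag's round through hole (24 mm diameter) at the underside of the plate; 32 mm from the tag's origin towards its +x
- post: fixed steel tag post: flat round base 110 mm across and 6 mm high with a round upright pin 10 mm thick in the middle, tapering to 4 mm over its last 9 mm; origin under the centre of the base, z up
- post_top (a point): top of the pin, on its axis, 75 mm above the work surface
- holder: fixed grey block 74 x 74 x 70 mm with a vertical through hole 24 mm wide in the middle, in which the probe stands; origin under its centre
- probe: loose yellow surface probe, 140 g nominal, standing upright in the holder with its handle up. Origin on its axis at the tip's face when the spring is out; z runs up along the axis to the handle. From z = 20 to 56 mm a steel stem 16 mm thick; 56 to 60 mm a black collar 40 mm across that sits on the holder's top (so the stem must be lifted 56 mm to clear it, tip included); 60 to 140 mm the yellow square handle, 26 x 26 mm, its faces along the probe's x and y
- tip_face (a point): centre of the copper tip's flat face (14 mm across), on the probe's axis; it moves with the tip; axes as the probe's
- tip (a joint): how far the spring tip is pushed into the probe, m: 0 out, 0.014 fully in; about 1 N starts it, half way (0.007) takes 3.5 N, fully in 6 N
- warmer: fixed steel countertop food warmer about 220 x 200 mm, whose flat aluminium lid slopes 20 degrees: low (about 70 mm) along the front (-x) edge and high (about 140 mm) at the back, with a black bar handle along the high edge standing 28 mm above the lid; origin under its middle, z up, x level from low to high side
- spot: blue disc 40 mm across and 1.5 mm thick with a small white dot, fixed on the sloping lid 20 mm downhill of its middle; origin at its centre on the lid face, z square to the lid, pointing out and up (leaning 20 degrees from vertical towards the warmer's -x), x uphill
- spot_mid (a point): centre of the disc's outer face, about 100 mm above the work surface; axes as the disc's
- meal_near: flat black sealed meal pack with an orange lid, 105 x 85 x 45 mm, origin under its centre; a bystander standing near the robot, on the side opposite the tag
- meal_left: flat black sealed meal pack with a white lid, 105 x 85 x 45 mm, origin under its centre; a bystander at the far left
- meal_right: flat black sealed meal pack with an orange lid, 105 x 85 x 45 mm, origin under its centre; a bystander at the far right
- jug: clear plastic measuring jug with a handle, 110 mm across, 170 mm high, origin under its centre; a bystander at the back
- sauce: white bottle with a red cap, 60 mm across, 170 mm high, origin under its centre; a bystander at the back
- turner: kitchen turner lying flat at the right; a bystander
Things that resemble listed ones, but are neither listed nor needed, are in the scene too. Several things have the shape of the probe; the one meant has the colours described above. What is shaped like the holder but green is not meant.

How it is judged:
On the way:
1. the tag hangs on the post, flat on its base and let go, while the probe is still in its holder (horizontal distance between tag_hole and post_top below 0.009 m and height (world z) of tag_hole below 0.02 m and angle between tag's own z axis and vertical below 0.12 rad and contact force between the fingers and tag below 0.05 N and linear speed of tag below 0.03 m/s and distance of probe from where it was at the start of the episode below 0.03 m), for 0.2 s.
At the end, for the whole second after the job is handed in: The tag lies on the post base (hole within 9 mm of the pin axis), let go. The probe, held only by the fingers, has its tip on the disc within 12 mm of the centre, axis within 8 degrees of square to the lid, spring tip 3 to 11 mm in, 1 to 8 N; all at rest (horizontal distance between tag_hole and post_top below 0.009 m and height (world z) of tag_hole below 0.02 m and angle between tag's own z axis and vertical below 0.12 rad and contact force between the fingers and tag below 0.05 N and linear speed of each of tag, probe below 0.03 m/s and distance between tip_face and spot_mid below 0.012 m and angle between the z axis of probe and the z axis of spot, either way round below 0.14 rad and value of joint tip between 0.003 and 0.011 m and contact force between probe and warmer between 1 and 8 N and contact force between the fingers and probe above 2 N and contact force between probe and holder below 0.05 N); the arm keeps its last pose, push and grip.
It fails at once if a bystander (meal pack, jug, bottle, turner) is shifted by more than 30 mm (distance of any of meal_near, meal_left, meal_right, jug, sauce, turner from where it was at the start of the episode above 0.03 m).
It fails at once if the probe is pressed on the warmer with more than 15 N (contact force between probe and warmer above 15 N).
It also fails if it takes over 58 s, if anything falls off the work surface, if the arm or the gripper's body presses on something with over 40 N, if the wrist force passes 120 N, or if a joint passes its speed limit or range.

## Working session

There is one attempt and no reset: what is moved stays moved. The work goes in short steps, Python scripts to look and compute and a shell command to move; the robot and the scene stay as the last step left them, time stands still between calls to the robot, and variables do not carry over. Pictures are saved under pics/ and viewed, at most 10 in all, crops included, and the job is handed in when it is done.

```bash
ls; mkdir -p pics
cat > h.py <<'E'
import numpy as np, cv2, pickle
from scipy.spatial.transform import Rotation as R
from plant import get_state, read_camera, ctrl
def foc(c): return c["frame"].shape[0]/2/np.tan(np.radians(c["vfov"])/2)
def ray(c,u,v):
    f=foc(c); x=(np.asarray(u,float)-c["cx"]); y=(np.asarray(v,float)-c["cy"])
    if c.get("fish"):
        r=np.hypot(x,y)+1e-9; t=r/f; d=np.stack([x/r*np.sin(t),y/r*np.sin(t),np.cos(t)],-1)
    else: d=np.stack([x/f,y/f,np.ones_like(x)],-1)
    return R.from_quat(c["orientation"]).apply(d.reshape(-1,3))
def onplane(c,u,v,z):
    d=ray(c,u,v); o=np.array(c["origin"]); return o+d*((z-o[2])/d[:,2])[:,None]
def cloud(c,u,v):
    z=c["range_z"][np.asarray(v),np.asarray(u)].astype(float); d=ray(c,u,v)
    zc=R.from_quat(c["orientation"]).apply([0,0,1]); return np.array(c["origin"])+d*(z/(d@zc))[:,None]
def cam(n):
    c=dict(read_camera(n)); c["fish"]=(n=="wrist"); pickle.dump(c,open(f"{n}.pkl","wb")); return c
def load(n): return pickle.load(open(f"{n}.pkl","rb"))
def show(c,name,box=None,k=1):
    im=c["frame"]
    if box: a,b,w,h=box; im=im[b:b+h,a:a+w]
    cv2.imwrite(f"pics/{name}.png",cv2.resize(im,None,fx=k,fy=k,interpolation=cv2.INTER_CUBIC))
E
python3 - <<'E'
from h import *
for n in("top","side"):
    c=cam(n); show(c,n+"0"); print(n,c["origin"],c["orientation"],c["vfov"],c["cx"],c["cy"])
print(get_state())
E
```

```text
pics
top [ 0.42261013 -0.01846499  1.59681329] [ 0.71668794 -0.69591359  0.03407397 -0.03002724] 48.9890058556676 289.58325837305074 213.6833112435793
side [-0.41214882 -0.96151196  0.95263537] [ 0.81239139 -0.3285058   0.19098387 -0.44230004] 44.14480905261663 286.4003430222972 214.81341872604042
{'time': 0.1, 'qpos': array([-1.27501309e+00,  2.87139063e-01,  1.57807577e+00,  2.25701565e-07,
        1.27861305e+00, -1.49983347e-01]), 'dq': array([-0.00087291, -0.0025587 , -0.00305733,  0.00210974, -0.00040145,
       -0.00058827]), 'joint_efforts': array([-1.42271216e-03, -4.07299018e+01, -2.93700296e+01, -2.33063729e-04,
        3.38110214e-03, -3.92770914e-06]), 'eef_pos': array([ 0.29088124, -0.60842542,  0.23001972]), 'tcp_rot': array([ 9.75263572e-01,  2.21042342e-01, -8.12944023e-05, -1.11465743e-03]), 'contact_force': array([-0.54703295, -0.41565536,  0.70910555]), 'wrist_torque': array([-0.00025348, -0.03126779, -0.0036672 ]), 'finger_force': 0.0, 'opening': 0.9957810166010282}
```

View pics/top0.png

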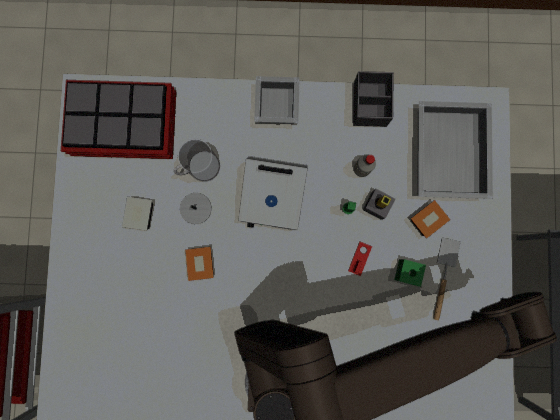

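View pics/side0.png

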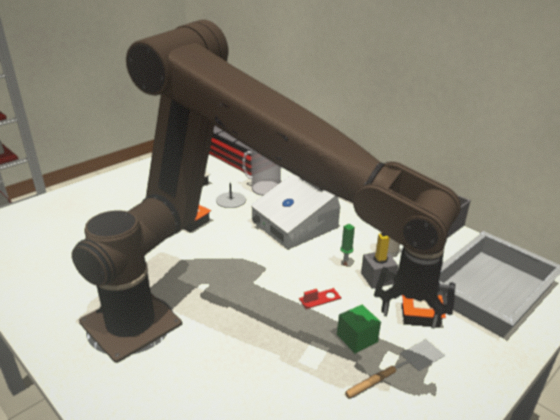

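Top view: red tag at (360,258), post at (195,208), grey holder with the yellow probe at (380,202), warmer at (273,193) with the blue disc at (271,201).
Probe candidates: green-handled one at (348,206), something on the green block at (412,271), yellow one in the grey block at (382,201). The yellow one fits on both handle colour and holder colour. I'll confirm it in a crop and measure.

```bash
cat > m.py <<'E'
from h import *
t=load("top"); s=load("side")
im=t["frame"]; hsv=cv2.cvtColor(im,cv2.COLOR_BGR2HSV)
show(t,"crop1",(320,170,140,120),5)
def blob(lo,hi,box,hsv=hsv):
    m=cv2.inRange(hsv,np.array(lo),np.array(hi)); k=np.zeros_like(m); a,b,w,h=box; k[b:b+h,a:a+w]=1; m*=k
    n,l,st,ce=cv2.connectedComponentsWithStats(m); i=1+np.argmax(st[1:,4]); return (l==i).astype(np.uint8),st[i],ce[i]
if __name__=="__main__":
    # tag
    m,st,ce=blob([0,150,90],[8,255,255],(335,230,45,50)); v,u=np.nonzero(m); P=cloud(t,u,v); print("tag z",np.percentile(P[:,2],[5,50,95]),st)
    cnt=max(cv2.findContours(m,cv2.RETR_EXTERNAL,cv2.CHAIN_APPROX_NONE)[0],key=len)[:,0]
    Q=onplane(t,cnt[:,0],cnt[:,1],.005)[:,:2].astype(np.float32); r=cv2.minAreaRect(Q); print("tag rect",r,cv2.boxPoints(r))
    w=np.argwhere((hsv[...,1]<80)[235:275,345:375])
    # hole: contour children
    cs,h=cv2.findContours(m,cv2.RETR_CCOMP,cv2.CHAIN_APPROX_NONE)
    for c,hh in zip(cs,h[0]):
        if hh[3]>=0: print("hole",len(c),c[:,0].mean(0),onplane(t,*c[:,0].mean(0),.003))
    # probe
    m,st,ce=blob([20,120,80],[35,255,255],(360,185,40,40)); v,u=np.nonzero(m); P=cloud(t,u,v); print("probe",st,P[:,2].max(),onplane(t,*ce,.15)); 
    k=P[:,2]>.14; print("ptop",k.sum(),P[k].mean(0)); 
    if k.sum()>5: print(cv2.minAreaRect(P[k][:,:2].astype(np.float32)))
    # spot
    m,st,ce=blob([95,130,60],[125,255,255],(250,180,45,40)); v,u=np.nonzero(m); P=cloud(t,u,v); print("spot",st,ce,P.mean(0),onplane(t,*ce,.1))
    # lid plane
    v,u=np.mgrid[180:220,252:292]; P=cloud(t,u.ravel(),v.ravel()); 
    for _ in range(4):
        c=P.mean(0); n=np.linalg.svd(P-c,full_matrices=False)[2][2]; n*=np.sign(n[2]); P=P[abs((P-c)@n)<.006]
    print("lid n",n,np.degrees(np.arccos(n[2])),np.degrees(np.arctan2(-n[1],-n[0])),len(P),c)
    # post
    v,u=np.mgrid[188:230,175:215]; u=u.ravel(); v=v.ravel(); P=cloud(t,u,v); g=hsv[v,u]; k=(P[:,2]>.02)&(P[:,2]<.1); print("pin",P[k]); 
    k=(abs(P[:,2]-.006)<.004); 
    e=cv2.HoughCircles(im[180:236,168:224,2],cv2.HOUGH_GRADIENT,1,50,param1=60,param2=10,minRadius=12,maxRadius=20); print(e)
    if e is not None: print(onplane(t,e[0,0,0]+168,e[0,0,1]+180,.006))
E
python3 m.py
```

```text
tag z [-0.00129212  0.00515485  0.04004049] [349 242  23  32 301]
tag rect ((0.42025241255760193, -0.27163171768188477), (0.04451069235801697, 0.10594075918197632), 69.14288330078125) [[ 0.36282936 -0.2735692 ]
 [ 0.46182796 -0.3112882 ]
 [ 0.47767547 -0.26969424]
 [ 0.37867686 -0.23197523]]
hole 4 [355. 272.] [[ 0.37321737 -0.25602489  0.003     ]]
hole 4 [351. 270.] [[ 0.37964459 -0.24215654  0.003     ]]
hole 4 [352. 267.] [[ 0.38999008 -0.24542332  0.003     ]]
hole 4 [360. 261.] [[ 0.41131834 -0.2726437   0.003     ]]
hole 4 [357. 254.] [[ 0.4350316  -0.26192516  0.003     ]]
hole 4 [368. 252.] [[ 0.44301179 -0.29979358  0.003     ]]
hole 4 [367. 247.] [[ 0.46012084 -0.2961017   0.003     ]]
hole 23 [362.91304348 249.7826087 ] [[ 0.45012705 -0.28211735  0.003     ]]
hole 4 [361. 244.] [[ 0.46985547 -0.27520982  0.003     ]]
probe [381 195  10  11  38] 0.16156075276777915 [[ 0.60613471 -0.32796026  0.15      ]]
ptop 36 [ 0.60574548 -0.32643999  0.1540653 ]
((0.6062711477279663, -0.3267383277416229), (0.023745881393551826, 0.024993183091282845), 63.43577575683594)
spot [266 196  11  11  92] [270.97826087 200.76086957] [0.59953183 0.03700237 0.09888935] [[0.59941616 0.03695936 0.1       ]]
lid n [-0.62387699  0.12523109  0.7714238 ] 39.518082418450966 -11.350167591678712 152 [0.60305753 0.03488171 0.0999438 ]
pin [[0.57983742 0.30152006 0.07937742]
 [0.58122173 0.30080799 0.06697638]
 [0.57750853 0.30695144 0.06860948]
 [0.57683075 0.30201401 0.07627028]
 [0.57738005 0.29963384 0.07183063]
 [0.57831873 0.29802453 0.06356248]
 [0.58061279 0.29910114 0.04196715]
 [0.57386265 0.3026153  0.07265073]
 [0.57464809 0.30074328 0.06573692]
 [0.57516855 0.29828905 0.06149882]
 [0.57712466 0.29876264 0.04282763]
 [0.57791197 0.29677751 0.03592801]
 [0.5742661  0.30333911 0.03622592]
 [0.57445592 0.3001329  0.03531441]
 [0.57518867 0.29804863 0.02882468]]
[[[26.5 27.5 15.2]]]
[[0.57909794 0.30446812 0.006     ]]
```

View pics/crop1.png

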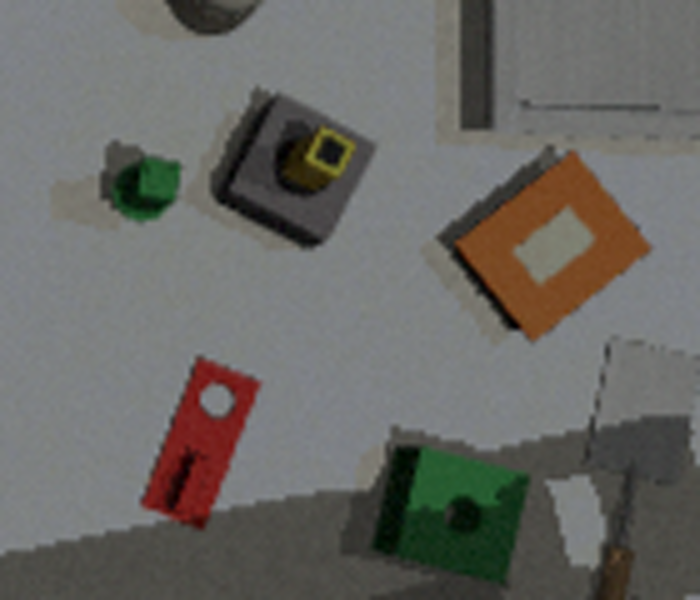

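The crop shows the yellow-handled probe in the grey block (crop pixel 328,152), so that's the one I'll use. The green block is empty, and the green probe stands loose at (150,185). The measured sizes match the description. Now I'll add a move helper.

```bash
cat >> h.py <<'E'
def go(p,ang=None):
    """print shift (mm, tool axes) to TCP p and yaw (deg) to bring tool x to world heading ang"""
    s=get_state(); r=R.from_quat(s["tcp_rot"]); d=r.inv().apply(np.array(p)-s["eef_pos"])*1e3; x=r.apply([1,0,0]); a=np.degrees(np.arctan2(x[1],x[0]))
    print("shift",d.round(1),"heading",round(a,2),"yaw",None if ang is None else round(-((ang-a+180)%360-180),2),"q6",round(float(s["qpos"][5]),2),"z",r.apply([0,0,1]).round(4))
E
python3 -c "
from h import *
go([.392,-.2605,.13],-20.7)"
```

```text
shift [ 241.2 -270.1  100.7] heading 25.54 yaw 46.24 q6 -0.15 z [-7.0e-04  2.1e-03 -1.0e+00]
```

```bash
python3 -m crank '[[[241,-270,0],46,0],[[241,-270,0],46,0],[[241,-270,0],46,0],[[241,-270,0],46,0],[[241,-270,0],46,0],[[241,-270,0],46,0],[[241,-270,100],46,0],[[241,-270,100],46,0],[[241,-270,100],46,0],[[241,-270,100],46,0]]' 40; python3 -m crank '[[[0,0,0],0,0],[[0,0,0],0,0],[[0,0,0],0,0]]'
python3 - <<'E'
from h import *
c=cam("wrist"); show(c,"w1"); print(c["origin"],c["vfov"],c["cx"],c["cy"])
hsv=cv2.cvtColor(c["frame"],cv2.COLOR_BGR2HSV); m=cv2.inRange(hsv,(0,150,60),(8,255,255))|cv2.inRange(hsv,(174,150,60),(180,255,255))
v,u=np.nonzero(m); P=cloud(c,u,v); k=P[:,2]>.03; print(len(u),k.sum(),"ribtop",P[k].mean(0),cv2.minAreaRect(P[k][:,:2].astype(np.float32)))
k=(P[:,2]<.012); print("plate",cv2.minAreaRect(P[k][:,:2].astype(np.float32)))
go([.392,-.2605,.010],-20.7)
E
```

```text
time: 1.1
eef_pos: [0.3903, -0.2581, 0.1277]
tcp_rot: [0.984, -0.176, -0.003, -0.002]
contact_force: [-0.3, 0.8, -0.5]
opening: 0.998
finger_force: 0.0
time: 1.4
eef_pos: [0.3928, -0.2631, 0.1331]
tcp_rot: [0.984, -0.178, 0.001, 0.001]
contact_force: [0.3, -0.8, 0.8]
opening: 1.0
finger_force: 0.0
[ 0.45576192 -0.28677759  0.2759839 ] 65.70646984690485 279.14451457052684 214.81788372155947
5832 785 ribtop [ 0.39785529 -0.26391135  0.04682239] ((0.4634033143520355, -0.3539990186691284), (0.05534203350543976, 0.2631756663322449), 30.627660751342773)
plate ((0.42140668630599976, -0.27224501967430115), (0.044381726533174515, 0.10795340687036514), 69.32780456542969)
shift [ -1.8  -2.2 122.9] heading -20.52 yaw 0.18 q6 1.12 z [ 0.002  -0.0022 -1.    ]
```

View pics/w1.png

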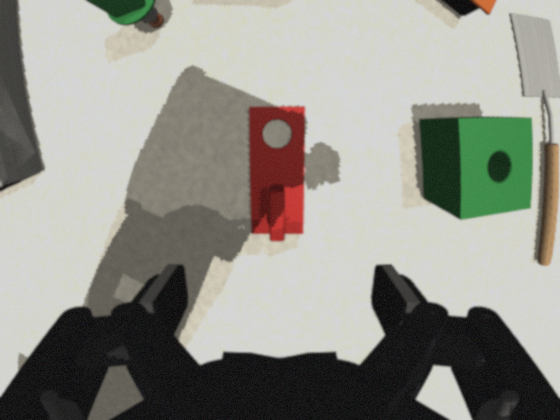

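The wrist view shows the tag upright in the image, with its hole at (277,133) and rib at (277,215), aligned between the fingers. The measured centre agrees with the top view, so I'll descend and grip.

```bash
python3 -m crank '[[[-1,-1,50],0,60],[[-1,-1,100],0,60],[[-1,-1,122],0,60],[[-1,-1,122],0,60],[[-1,-1,122],0,60],[[-1,-1,122],0,255],[[-1,-1,122],0,255],[[-1,-1,122],0,255],[[-1,-1,122],0,255],[[-1,-1,122],0,255]]' 60; python3 -m crank '[[[0,0,0],0,255],[[0,0,0],0,255],[[0,0,-50],0,255],[[0,0,-100],0,255],[[0,0,-150],0,255],[[0,0,-200],0,255],[[0,0,-230],0,255],[[0,0,-230],0,255]]'; python3 -c "
from h import *
go([.577,.239,.24],90)"
```

```text
time: 2.45
eef_pos: [0.3923, -0.261, 0.0105]
tcp_rot: [0.984, -0.178, 0.001, 0.001]
contact_force: [-1.0, -0.3, 6.4]
opening: 0.132
finger_force: 59.6
time: 3.25
eef_pos: [0.3935, -0.2621, 0.2453]
tcp_rot: [0.984, -0.177, 0.005, 0.003]
contact_force: [0.7, 0.2, -0.9]
opening: 0.129
finger_force: 58.7
shift [  -3.1 -533.6    2.7] heading -20.44 yaw -110.44 q6 1.12 z [ 0.0078 -0.0081 -0.9999]
```

```bash
python3 -m crank '[[[-3,-534,0],-110,255],[[-3,-534,0],-110,255],[[-3,-534,0],-110,255],[[-3,-534,0],-110,255],[[-3,-534,0],-110,255],[[-3,-534,0],-110,255],[[-3,-534,0],-110,255],[[-3,-534,0],-110,255],[[-3,-534,0],-110,255],[[-3,-534,0],-110,255]]'; python3 -c "
from h import *
go([.577,.239,.24],90)"
```

```text
time: 4.25
eef_pos: [0.5629, 0.2112, 0.2368]
tcp_rot: [0.839, 0.544, -0.002, -0.001]
contact_force: [0.6, -1.0, -0.4]
opening: 0.13
finger_force: 58.8
shift [31.1  1.5 -3.3] heading 65.87 yaw -24.13 q6 0.61 z [-3.5e-03 -9.0e-04 -1.0e+00]
```

```bash
python3 -m crank '[[[31,1,0],-24,255],[[31,1,60],-24,255],[[31,1,100],-24,255],[[31,1,100],-24,255],[[31,1,100],-24,255],[[31,1,100],-24,255],[[31,1,100],-24,255]]'
python3 - <<'E'
from h import *
c=cam("wrist"); t=cam("top"); show(c,"w2"); go([.577,.239,.14],90)
hsv=cv2.cvtColor(c["frame"],cv2.COLOR_BGR2HSV); m=cv2.inRange(hsv,(0,150,60),(8,255,255))|cv2.inRange(hsv,(174,150,60),(180,255,255))
cs,h=cv2.findContours(m,cv2.RETR_CCOMP,cv2.CHAIN_APPROX_NONE)
zt=get_state()["eef_pos"][2]-.01+.005
for q,hh in zip(cs,h[0]):
    if hh[3]>=0 and len(q)>20: (e,r)=cv2.minEnclosingCircle(q); print("hole",e,r,onplane(c,*e,zt))
E
```

```text
time: 4.95
eef_pos: [0.5795, 0.2373, 0.1431]
tcp_rot: [0.711, 0.703, 0.003, 0.002]
contact_force: [0.0, 0.4, -0.5]
opening: 0.13
finger_force: 58.8
shift [ 1.8 -2.   2.3] heading 89.43 yaw -0.57 q6 0.24 z [ 0.0047  0.0011 -1.    ]
hole (278.9219970703125, 135.30088806152344) 27.894487380981445 [[0.57925275 0.30136139 0.13729652]]
```

View pics/w2.png

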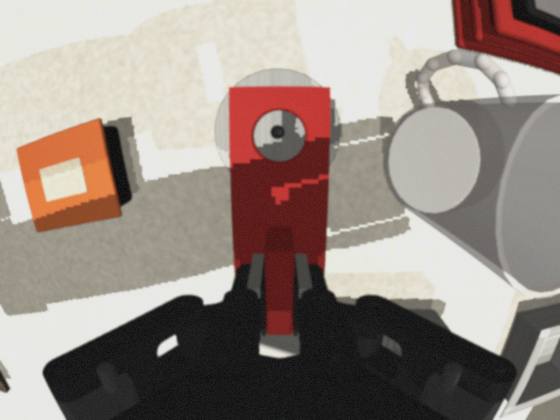

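Wrist view: the tag's hole is at (279,135) and the dark pin top shows through it at about (277,131). I'll cast the pin top's ray at z=0.075.

Run:
```python
from h import *
c=load("wrist"); g=cv2.cvtColor(c["frame"],cv2.COLOR_BGR2GRAY)[118:148,264:294]; v,u=np.nonzero(g<60); print(len(u),u.mean()+264,v.mean()+118)
e=(u.mean()+264,v.mean()+118); print("pin",onplane(c,*e,.073)); v,u=np.mgrid[40:230,200:360]
t=load("top"); im=t["frame"]; print("origin",c["origin"])
# base circle in side view/wrist: base height .006
go([.577,.239,.14],90)
```

```text
108 277.50925925925924 131.62037037037038
pin [[0.57869409 0.30196315 0.073     ]]
origin [0.57849078 0.30556393 0.28585332]
shift [ 1.8 -2.   2.3] heading 89.43 yaw -0.57 q6 0.24 z [ 0.0047  0.0011 -1.    ]
```

```bash
python3 -m crank '[[[0,0,30],0,255],[[0,0,60],0,255],[[0,0,90],0,255],[[0,0,110],0,255],[[0,0,117],0,255],[[0,0,117],0,255],[[0,0,117],0,255],[[0,0,117],0,255]]'; python3 -c "
from h import *
go([.5790,.2395,.017],90)"
```

```text
time: 5.85
eef_pos: [0.5789, 0.2374, 0.0245]
tcp_rot: [0.71, 0.704, 0.002, 0.001]
contact_force: [-0.6, 0.7, 0.2]
opening: 0.13
finger_force: 58.8
shift [2.1 0.  7.5] heading 89.48 yaw -0.52 q6 0.24 z [ 3.6e-03  9.0e-04 -1.0e+00]
```

```bash
python3 -m crank '[[[0,0,4],0,255],[[0,0,7],0,255],[[0,0,7],0,255],[[0,0,7],0,255],[[0,0,7],0,100],[[0,0,7],0,100],[[0,0,7],0,100],[[0,0,-20],0,100],[[0,0,-60],0,100],[[0,0,-110],0,100]]'; python3 -m crank '[[[0,0,-40],0,80],[[0,0,-60],0,60],[[0,0,-60],0,60]]'
python3 - <<'E'
from h import *
c=cam("wrist"); 
hsv=cv2.cvtColor(c["frame"],cv2.COLOR_BGR2HSV); m=cv2.inRange(hsv,(0,150,60),(8,255,255))|cv2.inRange(hsv,(174,150,60),(180,255,255))
cs,h=cv2.findContours(m,cv2.RETR_CCOMP,cv2.CHAIN_APPROX_NONE); show(c,"w3",(150,40,300,240),2)
for q,hh in zip(cs,h[0]):
    if hh[3]>=0 and len(q)>20: (e,r)=cv2.minEnclosingCircle(q); print("hole",e,r,onplane(c,*e,.011))
v,u=np.nonzero(m); P=cloud(c,u,v); k=np.hypot(P[:,0]-.579,P[:,1]-.302)<.03; print("plate z",np.percentile(P[k,2],[10,50,90]))
go([.606,-.327,.25],90)
E
```

```text
time: 6.85
eef_pos: [0.5754, 0.2365, 0.1305]
tcp_rot: [0.71, 0.704, -0.003, -0.002]
contact_force: [0.9, 0.0, -0.0]
opening: 0.607
finger_force: 0.0
time: 7.15
eef_pos: [0.5797, 0.2376, 0.197]
tcp_rot: [0.71, 0.704, 0.004, 0.002]
contact_force: [-0.3, 0.1, 0.3]
opening: 0.763
finger_force: 0.0
hole (276.27777099609375, 131.27777099609375) 13.949957847595215 [[0.57810688 0.30083494 0.011     ]]
plate z [0.01011554 0.01109246 0.01216149]
shift [-563.9   33.1  -56.6] heading 89.49 yaw -0.51 q6 0.24 z [ 3.2e-03  7.0e-04 -1.0e+00]
```

View pics/w3.png

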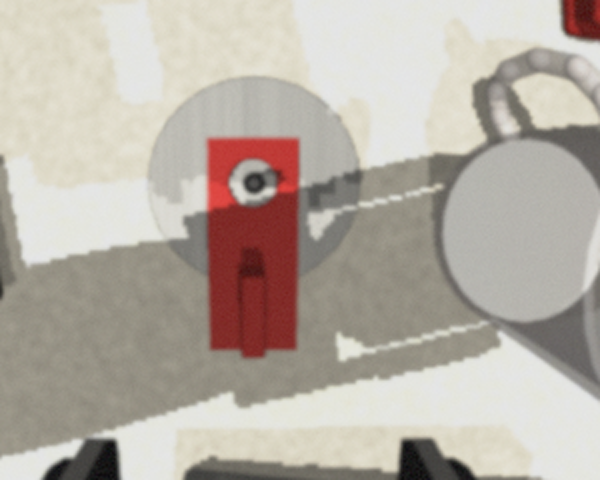

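The tag is flat on the base, let go, with the pin in the hole: hole at crop (253,182), plate top at 0.011 m as expected. Next I'll look at the warmer's lid on the way to the probe.

```bash
python3 -m crank '[[[0,0,-50],0,60],[[-50,20,-90],0,60],[[-100,20,-90],0,60],[[-150,20,-90],0,60],[[-200,20,-90],0,60],[[-260,20,-90],0,60],[[-260,20,-90],0,60],[[-260,20,-90],0,60],[[-260,20,-90],0,60]]'
python3 - <<'E'
from h import *
c=cam("wrist"); show(c,"w4")
im=c["frame"];hsv=cv2.cvtColor(im,cv2.COLOR_BGR2HSV)
m=cv2.inRange(hsv,(95,130,60),(125,255,255)); n,l,st,ce=cv2.connectedComponentsWithStats(m); i=1+np.argmax(st[1:,4]); v,u=np.nonzero(l==i); P=cloud(c,u,v); s0=P.mean(0); print("spot",st[i],ce[i],s0, onplane(c,*ce[i],.1))
v,u=np.mgrid[0:420,0:560]; u=u.ravel();v=v.ravel(); A=cloud(c,u,v); k=(np.hypot(A[:,0]-s0[0],A[:,1]-s0[1])<.06)&(A[:,2]>.05)
Q=A[k]
for _ in range(6):
    q=Q.mean(0); n=np.linalg.svd(Q-q,full_matrices=False)[2][2]; n*=np.sign(n[2]); d=(Q-q)@n; Q=Q[abs(d)<max(.003,2*d.std())]
print("n",n,np.degrees(np.arccos(n[2])),"uphill heading",np.degrees(np.arctan2(-n[1],-n[0])),len(Q),d.std())
h=(A-q)@n; k=(abs(h)<.006)&(np.hypot(*(A-s0)[:,:2].T)<.2)&(A[:,2]>.06); L=np.zeros(420*560,np.uint8); L[k]=255
print("lid rect",cv2.minAreaRect(A[k][:,:2].astype(np.float32)))
k=(h>.018)&(h<.035)&(np.hypot(*(A-s0)[:,:2].T)<.2)&(hsv[v,u,2]<70); print(k.sum(),"bar",cv2.minAreaRect(A[k][:,:2].astype(np.float32)))
go([.606,-.327,.25],90)
E
```

```text
time: 8.1
eef_pos: [0.5942, -0.0231, 0.2795]
tcp_rot: [0.711, 0.703, -0.001, -0.002]
contact_force: [-0.1, 0.3, 0.3]
opening: 0.765
finger_force: 0.0
spot [270 128  35  25 495] [286.75353535 141.0989899 ] [0.60056185 0.03033053 0.10128645] [[0.60064554 0.03026644 0.1       ]]
n [0.05329374 0.99094996 0.12319883] 82.92324776150093 uphill heading -93.07842717894833 24009 0.004845538445922049
lid rect ((0.6177205443382263, 0.0036754347383975983), (0.0505857840180397, 0.1968371868133545), 84.67205047607422)
688 bar ((0.6425520181655884, 0.042867157608270645), (0.017435239627957344, 0.11677508056163788), 84.70511627197266)
shift [-304.6   14.3   29.6] heading 89.5 yaw -0.5 q6 -0.2 z [-0.0034  0.0013 -1.    ]
```

View pics/w4.png

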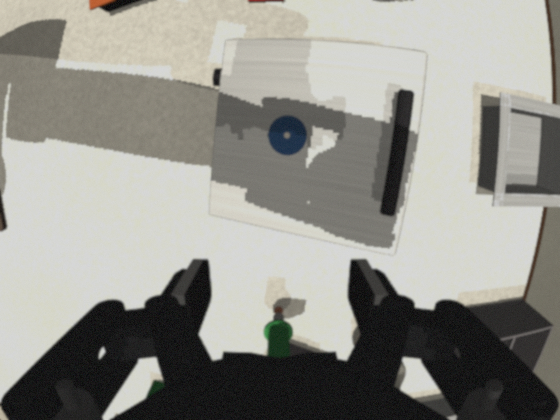

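Wrist view: the lid quadrilateral spans (225,40) to (395,250), with the blue disc and its white dot at (287,134) and the bar on the right, from (405,95) to (388,210). The blue blob only caught part of the disc and the plane fit included the fingers, so I'll refit on the lid region only.

Run:
```python
from h import *
c=load("wrist"); v,u=np.mgrid[55:205,225:375]; A=cloud(c,u.ravel(),v.ravel()); A=A[(A[:,2]>.05)&(A[:,2]<.16)]; Q=A
for _ in range(8):
    q=Q.mean(0); co=np.linalg.lstsq(np.c_[Q[:,:2]-q[:2],np.ones(len(Q))],Q[:,2],rcond=None)[0]
    d=A[:,2]-(A[:,:2]-q[:2])@co[:2]-co[2]; Q=A[abs(d)<max(.003,2*np.median(abs(d)))]
print(len(A),len(Q),"slope",np.degrees(np.arctan(np.hypot(*co[:2]))),"uphill",np.degrees(np.arctan2(co[1],co[0])),np.median(abs(d)))
print("lid z under spot",co[2]+(np.array([.5995,.037])-q[:2])@co[:2])
hsv=cv2.cvtColor(c["frame"],cv2.COLOR_BGR2HSV)[105:165,255:320]
m=cv2.morphologyEx(cv2.inRange(hsv,(95,90,20),(130,255,255)),cv2.MORPH_OPEN,np.ones((3,3))); cn=max(cv2.findContours(m,0,1)[0],key=len); e=cv2.minAreaRect(cn); print(e)
for z in(.098,.102): print(onplane(c,e[0][0]+255,e[0][1]+105,z))
go([.606,-.327,.25],90)
```

```text
22410 22381 slope 19.99853977677586 uphill -7.203879788571944 0.0005468882562704308
lid z under spot 0.09775984640093988
((32.0, 30.0), (36.0, 36.0), 90.0)
[[0.60097456 0.03626314 0.098     ]]
[[0.60089708 0.03637275 0.102     ]]
shift [-304.6   14.3   29.6] heading 89.5 yaw -0.5 q6 -0.2 z [-0.0034  0.0013 -1.    ]
```

The slope is 20.0°, uphill heading is −7.2°, and the disc is at (0.600, 0.0365, 0.099). Moving to the probe.

```bash
python3 -m crank '[[[-365,14,-10],0,60],[[-365,14,-10],0,60],[[-365,14,-10],0,60],[[-365,14,-10],0,60],[[-365,14,-10],0,60],[[-365,14,-10],0,60],[[-365,14,-10],0,60],[[-365,14,-10],0,60],[[-365,14,-10],0,60],[[-365,14,-10],0,60]]';python3 -m crank '[[[0,0,0],0,40],[[0,0,0],0,40]]'
python3 - <<'E'
from h import *
c=cam("wrist"); show(c,"w5",(180,60,200,180),4); im=c["frame"];hsv=cv2.cvtColor(im,cv2.COLOR_BGR2HSV)
m=cv2.inRange(hsv,(18,110,40),(36,255,255)); v,u=np.nonzero(m); P=cloud(c,u,v); print(len(u)); 
k=np.hypot(P[:,0]-.606,P[:,1]+.327)<.05;print(k.sum(),u[k].min(),u[k].max(),v[k].min(),v[k].max(),P[k].max(0)); k&=P[:,2]>.147; T=P[k]; print("top",T.mean(0),cv2.minAreaRect(T[:,:2].astype(np.float32)))
mm=np.zeros_like(m); mm[v[k],u[k]]=255; cn=max(cv2.findContours(mm,0,1)[0],key=len)[:,0]; Q=onplane(c,cn[:,0],cn[:,1],.154); print(cv2.minAreaRect(Q[:,:2].astype(np.float32)))
go([.606,-.327,.25],90)
E
```

```text
time: 9.15
eef_pos: [0.6064, -0.3861, 0.2915]
tcp_rot: [0.71, 0.705, 0.0, -0.001]
contact_force: [-0.3, 0.4, -0.6]
opening: 0.766
finger_force: 0.0
time: 9.35
eef_pos: [0.6065, -0.386, 0.2927]
tcp_rot: [0.709, 0.705, 0.0, 0.0]
contact_force: [0.3, -0.6, -0.8]
opening: 0.842
finger_force: 0.0
645
643 263 298 119 155 [ 0.62573852 -0.3100918   0.43537245]
top [ 0.60716628 -0.32726649  0.15566742] ((0.6071740984916687, -0.32751530408859253), (0.025530287995934486, 0.025644809007644653), 62.91416931152344)
((0.6072391867637634, -0.32738375663757324), (0.025205643847584724, 0.02546774595975876), 62.984092712402344)
shift [59.4 -0.8 42.8] heading 89.61 yaw -0.39 q6 -0.7 z [ 4.e-04 -1.e-04 -1.e+00]
```

View pics/w5.png

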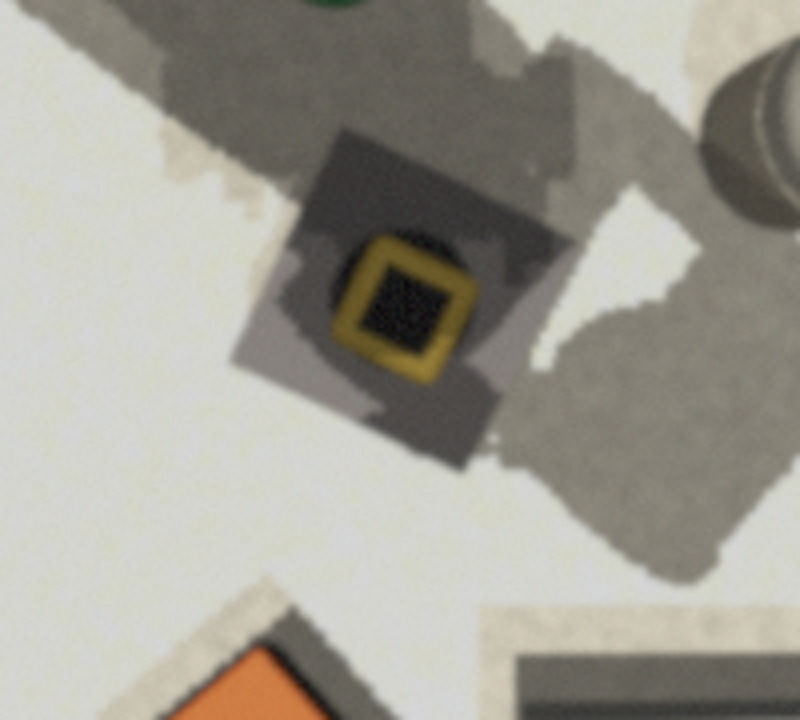

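The yellow handle is centred at crop (405,310) with its dark end inset. It sits at (0.6072, −0.3274), top at 0.155 m, yaw 63°.

```bash
python3 -m crank '[[[59,1,0],26.5,0],[[59,1,0],26.5,0],[[59,1,0],26.5,0],[[59,1,0],26.5,0],[[59,1,0],26.5,0],[[59,1,60],26.5,0],[[59,1,60],26.5,0],[[59,1,60],26.5,0]]' 25; python3 -c "
from h import *
go([.6072,-.3274,.105],63)"
```

```text
time: 10.2
eef_pos: [0.6057, -0.3284, 0.2284]
tcp_rot: [0.852, 0.523, -0.001, -0.004]
contact_force: [0.4, 0.5, -0.1]
opening: 1.0
finger_force: 0.0
shift [  1.4   1.8 123.4] heading 63.04 yaw 0.04 q6 -0.17 z [-0.0061  0.0045 -1.    ]
```

```bash
python3 -m crank '[[[1,0.5,40],0,0],[[1,0.5,80],0,0],[[1,0.5,110],0,0],[[1,0.5,125],0,0],[[1,0.5,125],0,0],[[1,0.5,125],0,255],[[1,0.5,125],0,255],[[1,0.5,125],0,255],[[1,0.5,125],0,255],[[1,0.5,125],0,255]]'; python3 -c "
from h import *
go([.6072,-.3274,.105],63)"
```

```text
time: 11.2
eef_pos: [0.6087, -0.329, 0.1089]
tcp_rot: [0.853, 0.522, 0.0, 0.001]
contact_force: [-1.3, 0.2, 3.3]
opening: 0.299
finger_force: 33.4
shift [ 0.7 -2.1  3.9] heading 62.99 yaw -0.01 q6 -0.17 z [ 0.0015 -0.0012 -1.    ]
```

```bash
python3 -m crank '[[[0,0,-20],0,255],[[0,0,-38],0,255],[[0,0,-38],0,255],[[-4,0,-38],0,255],[[-9,0,-38],0,255],[[-14,0,-37],0,255],[[-19,0,-36],0,255],[[-24,0,-35],0,255],[[-28,0,-34],0,255],[[-28,0,-34],0,255]]' 25; python3 -m crank '[[[-4,0,1],0,255],[[-8,0,2],0,255],[[-8,0,2],0,255]]'
python3 - <<'E'
from h import *
c=cam("side"); hsv=cv2.cvtColor(c["frame"],cv2.COLOR_BGR2HSV); m=cv2.inRange(hsv,(18,110,40),(36,255,255)); n,l,st,ce=cv2.connectedComponentsWithStats(m); print(st[1:][st[1:,4]>30])
show(c,"s6",(300,170,200,150),4)
print(get_state()["eef_pos"],get_state()["contact_force"])
E
```

```text
time: 12.2
eef_pos: [0.5952, -0.3537, 0.1426]
tcp_rot: [0.853, 0.522, 0.0, -0.001]
contact_force: [-1.8, 3.5, 6.4]
opening: 0.299
finger_force: 33.7
time: 12.5
eef_pos: [0.5915, -0.361, 0.1406]
tcp_rot: [0.853, 0.522, -0.0, -0.001]
contact_force: [-2.4, 3.3, 7.6]
opening: 0.299
finger_force: 33.6
[[380 231  19  25 181]]
[ 0.59145825 -0.36103419  0.14060639] [-2.49418355  2.99843808  6.58971954]
```

View pics/s6.png

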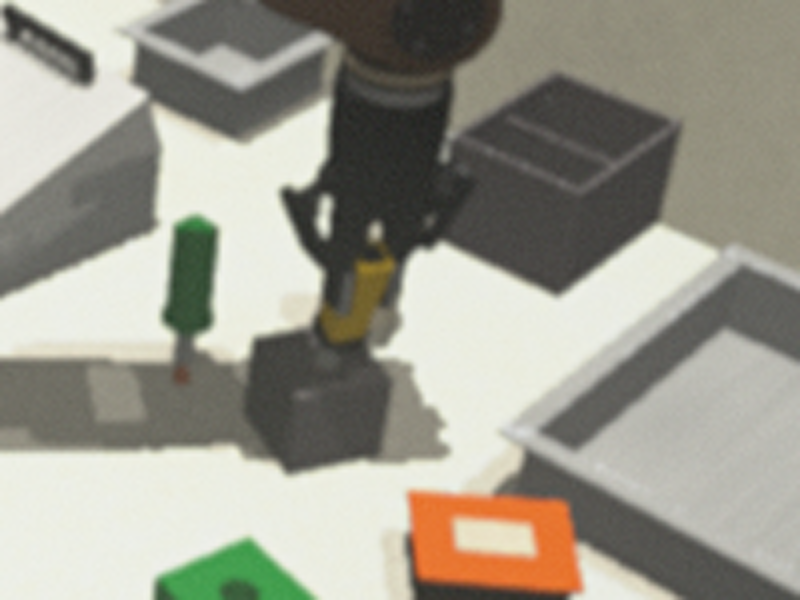

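Side view: the handle, at crop (360,300), now leans to the right while the stem's end stays in the hole. I'll measure the tilt from the handle's camera-side face in the wrist depth.

```bash
cat > tilt.py <<'E'
from h import *
c=cam("wrist"); s=get_state(); r=R.from_quat(s["tcp_rot"]); hsv=cv2.cvtColor(c["frame"],cv2.COLOR_BGR2HSV)
m=cv2.erode(cv2.inRange(hsv,(18,110,30),(36,255,255)),np.ones((3,3))); v,u=np.nonzero(m); P=r.inv().apply(cloud(c,u,v)-s["eef_pos"])*1e3
k=(abs(P[:,1])<14)&(abs(P[:,0])<60)&(P[:,2]>-70)&(P[:,2]<70); P=P[k]; print(len(P),P.min(0).round(1),P.max(0).round(1))
A=P
for _ in range(8):
    co=np.linalg.lstsq(np.c_[P[:,1:],np.ones(len(P))],P[:,0],rcond=None)[0]; d=A[:,0]-A[:,1:]@co[:2]-co[2]; P=A[abs(d)<max(1,2.5*np.median(abs(d)))]
print("face x = %.3f y + %.3f z + %.1f"%tuple(co),"tilt deg %.2f"%np.degrees(np.arctan(co[1])),len(P),"resid",np.median(abs(d)),"z range",P[:,2].min(),P[:,2].max())
cr=13/np.cos(np.arctan(co[1])); print("axis x at grasp z=-19: %.1f, at z: x0 %.1f"%(co[1]*-19+co[2]-cr,co[2]-cr))
print(s["eef_pos"],s["contact_force"])
E
python3 tilt.py
```

```text
8063 [-14.6 -13.8 -50. ] [30.6 12.6 25. ]
face x = 0.002 y + 0.316 z + 22.8 tilt deg 17.53 6423 resid 0.3918249223549708 z range -50.03987608234642 25.032411674146502
axis x at grasp z=-19: 3.2, at z: x0 9.2
[ 0.59147842 -0.360977    0.14058075] [-2.07699834  3.83993825  5.47763378]
```

```bash
python3 -m crank '[[[-3,0,0.5],0,255],[[-5,0,1],0,255],[[-5,0,1],0,255],[[-4,0,1],0,255],[[-4,0,1],0,255]]'; python3 tilt.py
```

```text
time: 13.1
eef_pos: [0.5895, -0.3649, 0.1393]
tcp_rot: [0.853, 0.523, -0.001, -0.0]
contact_force: [-1.3, 1.5, 5.9]
opening: 0.3
finger_force: 33.4
8381 [-14.3 -13.8 -50.5] [33.  12.7 24.8]
face x = -0.002 y + 0.368 z + 24.5 tilt deg 20.23 6822 resid 0.42444538936828735 z range -50.515799963401705 24.381058769922575
axis x at grasp z=-19: 3.7, at z: x0 10.7
[ 0.58943724 -0.36490767  0.13927298] [-2.72030264  1.44732811  5.59290527]
```

20.2° is square to the lid. Now grip firmly and withdraw along the axis.

```bash
python3 -m crank '[[[0,0,0],0,255],[[0,0,0],0,255],[[0,0,0],0,255],[[-4,0,-10],0,255],[[-7,0,-20],0,255],[[-14,0,-40],0,255],[[-20,0,-80],0,255],[[-20,0,-120],0,255],[[-20,0,-120],0,255],[[-20,0,-120],0,255]]' 110; python3 tilt.py
```

```text
time: 14.15
eef_pos: [0.5811, -0.383, 0.2601]
tcp_rot: [0.853, 0.522, 0.0, 0.002]
contact_force: [0.2, -0.5, -2.2]
opening: 0.292
finger_force: 108.2
8298 [-14.4 -13.  -53.1] [32.3 13.1 22.3]
face x = 0.003 y + 0.364 z + 24.8 tilt deg 19.99 6803 resid 0.41279434557213435 z range -52.78319769571417 22.288860649500354
axis x at grasp z=-19: 4.0, at z: x0 10.9
[ 0.58039126 -0.38219973  0.25752124] [-0.80587195  0.21195367 -1.54975078]
```

Run:
```python
from h import *
c=load("wrist"); s=get_state(); r=R.from_quat(s["tcp_rot"]); v,u=np.mgrid[0:420,0:560]; u=u.ravel();v=v.ravel(); P=r.inv().apply(cloud(c,u,v)-s["eef_pos"])*1e3
k=(abs(P[:,1])<25)&(P[:,0]>10)&(P[:,0]<70)&(P[:,2]>15)&(P[:,2]<110); P=P[k]; col=c["frame"].reshape(-1,3)[k]
a=np.array([np.sin(np.radians(20)),0,np.cos(np.radians(20))]); t=np.array([41.2,0,83.1]); z=-(P-t)@a; e=np.array([np.cos(np.radians(20)),0,-np.sin(np.radians(20))]); lx=(P-t)@e
for b in range(-10,70,4):
    q=(z>=b)&(z<b+4)
    if q.sum(): print(b,q.sum(),"x %.1f..%.1f y %.1f..%.1f"%(np.percentile(lx[q],5),np.percentile(lx[q],97),np.percentile(P[q,1],2),np.percentile(P[q,1],98)),np.median(col[q],0))
print("min z",np.percentile(z,[0,1,2]),s["eef_pos"])
T=[.6003,.0365,.0995]
```

```text
-2 22 x 0.0..6.6 y -6.2..7.2 [64. 72. 87.]
2 155 x -1.1..6.5 y -5.7..6.8 [45. 59. 88.]
6 28 x 1.4..3.9 y -2.9..3.9 [42. 55. 81.]
10 8 x 2.9..3.5 y -1.4..3.1 [58.  64.5 80.5]
18 44 x 3.1..7.5 y -6.7..7.6 [74.  77.5 80.5]
22 73 x 2.7..7.7 y -6.6..7.8 [75. 78. 79.]
26 57 x 4.7..7.6 y -5.7..6.7 [74. 76. 77.]
30 28 x 6.1..7.7 y -4.4..4.9 [69.  71.5 72. ]
54 183 x 9.3..20.1 y -17.8..16.7 [80. 86. 84.]
58 1240 x -5.8..19.3 y -18.5..19.0 [25. 26. 27.]
62 184 x 11.9..13.5 y -11.6..12.8 [ 39.  88. 105.]
66 107 x 11.7..13.5 y -12.0..12.5 [ 40.  91. 108.]
min z [-0.09962963  1.86916694  3.21609106] [ 0.58039126 -0.38219973  0.25752124]
```

The profile confirms the tip at tool (41, 0, 83) mm, with copper at axial 0–6 mm and the collar at 56–60 mm. Working out the approach, 40 mm off the disc along its normal.

```bash
python3 -c "
from h import *
go([.5458,.0434,.222],-7.2)"
```

```text
shift [ 363.4 -224.2   35.6] heading 62.97 yaw 70.17 q6 -0.26 z [-1.1e-03  2.0e-04 -1.0e+00]
```

```bash
python3 -m crank '[[[0,0,-30],0,255],[[100,-60,-30],20,255],[[363,-224,-30],70,255],[[363,-224,-30],70,255],[[363,-224,-30],70,255],[[363,-224,-30],70,255],[[363,-224,-30],70,255],[[363,-224,-30],70,255],[[363,-224,-30],70,255],[[363,-224,-30],70,255]]'; python3 -m crank '[[[0,0,0],0,255],[[0,0,0],0,255],[[0,0,0],0,255]]'; python3 -c "
from h import *
go([.5458,.0434,.222],-7.2)"
```

```text
time: 15.2
eef_pos: [0.5444, 0.0455, 0.2853]
tcp_rot: [0.998, -0.062, -0.003, -0.0]
contact_force: [0.5, -0.4, -1.6]
opening: 0.286
finger_force: 108.7
time: 15.5
eef_pos: [0.5459, 0.0422, 0.2868]
tcp_rot: [0.998, -0.061, -0.001, 0.0]
contact_force: [0.7, 0.2, -1.5]
opening: 0.289
finger_force: 108.7
shift [-0.  -1.2 64.8] heading -7.04 yaw 0.16 q6 1.59 z [-2.7e-03 -4.0e-04 -1.0e+00]
```

Go down to the approach point, then check the tip against the disc and the lid in one wrist depth picture.

```bash
python3 -m crank '[[[0,-1,40],0,255],[[0,-1,65],0,255],[[0,-1,65],0,255],[[0,-1,65],0,255],[[0,-1,65],0,255]]'; python3 tilt.py
cat > tip.py <<'E'
from h import *
c=load("wrist"); s=get_state(); r=R.from_quat(s["tcp_rot"]); v,u=np.mgrid[0:420,0:560]; u=u.ravel();v=v.ravel(); W=cloud(c,u,v); P=r.inv().apply(W-s["eef_pos"])*1e3
n=np.array([-.3393,.0429,.9397]); S=np.array([.6003,.0365,.0995])
tip=s["eef_pos"]+r.apply(np.array([41.2,.4,83])/1e3); e=(tip-S)*1e3; x=np.array([.9322,-.1178,.342]); y=np.cross(n,x)
print("tip minus spot: normal %.1f uphill %.1f side %.1f"%(e@n,e@x,e@y), "fz along n %.2f"%(s["contact_force"]@n),s["contact_force"].round(2))
hsv=cv2.cvtColor(c["frame"],cv2.COLOR_BGR2HSV).reshape(-1,3)
b=(hsv[:,0]>95)&(hsv[:,0]<130)&(hsv[:,1]>90)&(hsv[:,2]>20)&(np.linalg.norm(W-S,axis=1)<.035); B=W[b]; q=(B-S)*1e3
print("blue",b.sum(),"uphill",np.percentile(q@x,[1,99]).round(1),"side",np.percentile(q@y,[1,99]).round(1),"normal",np.median(q@n).round(1))
show(c,"w7_"+str(int(s["time"]*100)),(160,20,240,200),3.3)
E
python3 tip.py; ls pics
```

```text
time: 16.0
eef_pos: [0.5477, 0.0433, 0.2254]
tcp_rot: [0.998, -0.062, 0.002, 0.0]
contact_force: [-0.3, 0.1, -1.2]
opening: 0.292
finger_force: 108.9
8346 [-14.7 -13.9 -50.3] [32.3 13.3 29.1]
face x = -0.000 y + 0.365 z + 23.8 tilt deg 20.07 6763 resid 0.41117340730774643 z range -49.970411808342185 24.14548755072184
axis x at grasp z=-19: 3.0, at z: x0 9.9
[0.54774976 0.04343325 0.22565706] [ 0.80756269  0.34993978 -1.24811514]
tip minus spot: normal 44.6 uphill 4.0 side -0.0 fz along n -1.43 [ 0.81  0.35 -1.25]
blue 1317 uphill [-14.   18.7] side [-17.8  18.1] normal 0.1
crop1.png
s6.png
side0.png
top0.png
w1.png
w2.png
w3.png
w4.png
w5.png
w7_1605.png
```

The disc is centred where I expected, and the tip is about 43 mm off it along the normal, 3 mm uphill. Approach to about 7 mm with that corrected.

```bash
python3 -m crank '[[[0,0,15],0,255],[[5,0,25],0,255],[[9.5,0,35],0,255],[[9.5,0,35],0,255],[[9.5,0,35],0,255],[[9.5,0,35],0,255],[[9.5,0,35],0,255],[[9.5,0,35],0,255]]'; python3 tilt.py; sed -i 's/41.2,.4,83/40.9,.4,84.9/' tip.py; python3 tip.py
```

```text
time: 16.85
eef_pos: [0.5561, 0.0429, 0.1889]
tcp_rot: [0.998, -0.061, 0.001, 0.0]
contact_force: [0.4, 0.1, -1.5]
opening: 0.288
finger_force: 108.9
8342 [-14.9 -12.7 -50.3] [32.5 13.  25.3]
face x = -0.002 y + 0.365 z + 24.0 tilt deg 20.04 6771 resid 0.411738108444208 z range -50.28716619261178 24.688920994221913
axis x at grasp z=-19: 3.2, at z: x0 10.2
[0.55600241 0.04294184 0.18877338] [ 0.35774822  0.28275495 -2.17223772]
tip minus spot: normal 5.4 uphill -2.0 side 0.6 fz along n -2.15 [ 0.36  0.28 -2.17]
blue 1476 uphill [-13.8  18.8] side [-17.8  18.1] normal 0.1
```

```bash
python3 -m crank '[[[2,0,2],0,255],[[3,0,4],0,255],[[3.8,0,6],0,255],[[3.8,0,6],0,255],[[3.8,0,6],0,255],[[3.8,0,6],0,255],[[3.8,0,6],0,255]]'; python3 tilt.py|tail -1; python3 tip.py; python3 -m crank '[[[0.7,0,1.9],0,255],[[1.4,0,3.8],0,255],[[1.4,0,3.8],0,255],[[1.4,0,3.8],0,255],[[1.4,0,3.8],0,255],[[1.4,0,3.8],0,255]]'; python3 tilt.py; python3 tip.py
```

```text
time: 17.6
eef_pos: [0.5598, 0.0425, 0.1826]
tcp_rot: [0.998, -0.061, 0.0, 0.0]
contact_force: [-0.7, 0.5, 0.7]
opening: 0.294
finger_force: 108.9
[0.55977045 0.04245503 0.18256292] [-0.08838752  0.20047372  0.51505371]
tip minus spot: normal -1.7 uphill -0.6 side 0.6 fz along n 0.52 [-0.09  0.2   0.52]
blue 1402 uphill [-11.4  18.8] side [-18.   18.3] normal 0.1
time: 18.25
eef_pos: [0.5611, 0.0423, 0.1787]
tcp_rot: [0.998, -0.061, 0.0, -0.0]
contact_force: [0.1, 1.6, 2.3]
opening: 0.291
finger_force: 109.0
8365 [-14.8 -12.9 -50.3] [32.4 13.  26.9]
face x = 0.001 y + 0.366 z + 23.9 tilt deg 20.10 6786 resid 0.40910813346336283 z range -50.28297201794411 24.5312976955344
axis x at grasp z=-19: 3.1, at z: x0 10.1
[0.56114156 0.04228122 0.17869978] [0.09498333 0.79187036 1.43641789]
tip minus spot: normal -5.8 uphill -0.7 side 0.6 fz along n 1.35 [0.09 0.79 1.44]
blue 1390 uphill [-9.9 19. ] side [-17.9  18.2] normal 0.2
```

Both the geometry (5.8 mm in) and the force (about 3 N above baseline) say we're nearly half way. One more millimetre, then average the force and take a final look.

```bash
python3 -m crank '[[[0.4,0,1],0,255],[[0.4,0,1],0,255],[[0.4,0,1],0,255]]' | grep -E "contact|time"; for i in 1 2 3 4 5; do python3 tilt.py|tail -1; python3 tip.py|head -1; done; ls pics
```

```text
time: 18.6
contact_force: [0.5, -0.3, 2.4]
[0.5615036  0.04222677 0.1776556 ] [ 0.10387612 -0.30695293  1.83373135]
tip minus spot: normal -6.9 uphill -0.7 side 0.6 fz along n 1.67 [ 0.1  -0.31  1.83]
[0.56147512 0.04224556 0.17761898] [0.31405563 0.27713099 1.6749882 ]
tip minus spot: normal -6.9 uphill -0.7 side 0.6 fz along n 1.48 [0.31 0.28 1.67]
[0.56149344 0.04224393 0.17761759] [-0.55059229  0.41160578  2.47004441]
tip minus spot: normal -6.9 uphill -0.7 side 0.6 fz along n 2.53 [-0.55  0.41  2.47]
[0.56148762 0.04224881 0.17763338] [-0.69511885  0.88651955  3.09834086]
tip minus spot: normal -6.9 uphill -0.7 side 0.6 fz along n 3.19 [-0.7   0.89  3.1 ]
[0.56148531 0.04222455 0.17761616] [-0.5631951  -0.68029478  1.7799706 ]
tip minus spot: normal -6.9 uphill -0.7 side 0.5 fz along n 1.83 [-0.56 -0.68  1.78]
crop1.png
s6.png
side0.png
top0.png
w1.png
w2.png
w3.png
w4.png
w5.png
w7_1605.png
w7_1689.png
w7_1764.png
w7_1830.png
w7_1864.png
w7_1870.png
w7_1875.png
w7_1880.png
w7_1885.png
```

View pics/w7_1885.png

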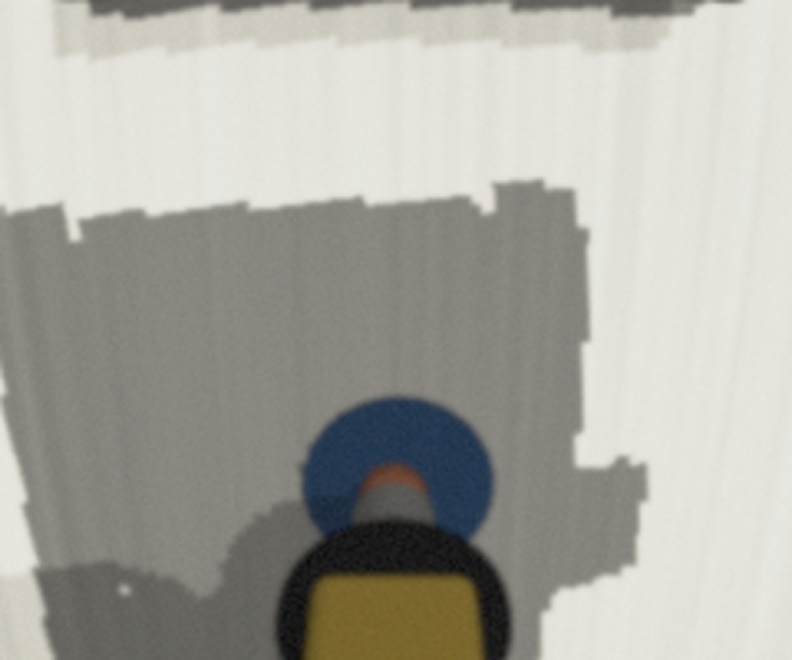

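The copper tip, at (395,480), sits on the disc, which is centred near (397,485). About 3.5 N above the held-probe baseline and 7 mm in, tilt 20.1°. Handing in.

```bash
python3 -c "
from plant import ctrl
print(ctrl.sign_off())"
```

```text
the job is handed in; nothing more can be done
None
```

The job is handed in at about 19 s of the 58 s, and no verdict came back: the tag lies flat on the post base, let go, and the probe is held square to the lid on the disc's centre, tip about 7 mm in at roughly 3.5 N.

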